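Pry the sprung retaining ring off a wheel axle

TASK

A trolley wheel's stub axle is clamped upright in the bench vise, and a sprung retaining ring in the groove near the axle's end keeps the wheel on. Take the hooked pick off the rubber mat and pry the ring out of its groove with it; the ring's closed end is where a hook finds its hold. Feel your way in gently, so as not to score the axle, dent the thin bearing cover under the ring or bend the ring; keep your fingers off the ring and do not let it fly off the wheel. Leave the ring lying on the wheel clear of the axle, and lay the pick back down on the mat.

Things in the scene. Friction and masses are not known exactly. Their poses are not given: they have to be found in the camera images.
- ring: flat spring-steel horseshoe ring, 3 mm thick, 37 x 38 mm, lying level in its groove on the bearing cover. Origin on the axle's axis while seated, at its underside. x points out of the open mouth between its two sprung legs, z up; its closed end (bow) is at -x, and it comes off towards -x, at the start within 52 degrees of the direction to the robot (world -x). Over 25 N from the pick bends it
- ring_slot (a point): where the hook goes: on the cover's level in the middle of the slot between axle and bow, 17 mm from the ring's origin at -x. The slot is 8 mm along x (axle side at 13 mm, bow's inner edge at 21 mm, outer edge at 26 mm), 18 mm along y, open from above. Drawn to -x, the pull grows to 10 to 16 N over 6 mm and drops when the ring snaps off after about 10 mm; it is clear beyond 26 mm
- axle_end (a point): centre of the end face of the upright steel stub axle, 26 mm in diameter, held in the vise jaws; over 20 N from the pick scores it; it stands 15 mm above the bearing cover on which the ring lies. The groove is the first 4.5 mm above the cover, 20 mm in diameter
- wheel: solid-tyred trolley wheel lying level on the axle, 180 mm in diameter, 50 mm thick; turns stiffly. Its middle is the flat level steel bearing cover, 120 mm in diameter, 217 mm above the bench; the black tyre round it (inner diameter 132 mm) is 3.5 mm higher. The cover dents under more than 20 N from the pick. Origin on the bench under the axle, z up
- pick_mid (a point): middle of the hooked pick's handle, a wooden bar 95 mm long, 24 mm wide, 26 mm high, level on the mat, 0.10 to 0.16 kg; x points to the hook, z up. A 5 mm steel shank, firm in the handle's collet, bends straight down at its end into a 5 mm thick round-tipped hook, tip 12.5 mm below this point; the hook is 142 to 173 mm ahead of this point, differing each time. The pick beside it has no hook
- mat: black rubber bench mat, fixed, 260 x 170 mm, 3 mm thick, on which both picks lie. Origin: centre of its underside; x along its long side, z up

How it is judged:
By the outcome, as a careful person would: the job done as asked, in the order asked, and still so for the second after the job is handed in, with the robot touching nothing.
It also fails if it takes over 61 s, if anything falls off the work surface, if the arm or the gripper's body presses on something with over 40 N, if the wrist force passes 120 N, or if a joint passes its speed limit or range.

ROBOT

A 6-joint arm with a two-finger parallel gripper is mounted at the origin on the work surface. World frame = base frame: x ahead of the robot, y to its left, z up, the work surface at z = 0. Lengths are in m, angles in rad, forces in N, time in s.
With the tool pointing down it reaches from about 0.4 to 0.825 m from the base axis. Payload 7 kg.
Tool frame: the origin (TCP) lies at the centre of the arm's flange, where the gripper is bolted on; the fingertips stand 178 mm ahead of it and the grasp point (between the pads) lies arm.tcp_to_grasp ahead of it (arm.tcp_to_grasp is the distance from the TCP to the grasp point, in m); z points along the fingers, y is the direction in which the jaws open and shut (so a half turn about z gives the same grasp; the last joint's range is limited). The gripper opens to 88 mm and grips with 3 to 60 N. Pads are 19 mm wide; open, the fingers measure 130 mm over their backs; the gripper's body (78 mm by 193 mm) begins 47 mm behind the grasp point.
Start: joints at [-0.984, 0.359, 0.012, 0, -1.224, -0.288], TCP at [0.199, -0.645, 0.405] pointing down, gripper open.
Joint ranges: [-3.07, 3.07], [-1.43, 2.12], [-1.02, 1.25], [-3.03, 1.67], [-3.05, -0], [-3.03, 3.03]. Speed limits (rad/s): [2.39, 2.39, 3.01, 3.14, 3.14, 3.14].

INTERFACE

Orientations are given as [roll, pitch, yaw] about the fixed x, y, z axes, in that order (R = Rz(yaw) Ry(pitch) Rx(roll)).
In Python, from station import arm gives the robot as it stands.
- The arm moves only by the tool move_arm, never from a script. Its argument "deltas" is a list of rows, each a list of 6 numbers: the shift along the world's x, y, z in mm, then the turn, a rotation vector about the world's x, y, z in degrees. In form: [[tx, ty, tz, ax, ay, az], ...]. A call has exactly 5 rows; each row shifts and turns the commanded pose from where the row before left it; what a row does not reach is not made up. A row lasts 1/12 s, in which the tool goes at most 41.7 mm and 7.16 degrees, less where a joint would pass 70% of its speed; a pose out of reach is approached as far as the arm can. A call with a gripper value outside its range is refused whole. "claw" is the closure in counts, from 0 (fully open) to 255 (shut), set as the call begins (left out, the last holds). The fingers move at their own pace and stop on an object; "squeeze" is the grip in N (left out, the last holds). Time passes only in rows, so rows that do not move let the fingers close, or fill a call up. It gives the time, the measured TCP pose, the force and the opening at its end, in the units of the state.
- arm.get_state(): the state, without advancing time (a new reading comes with each control period).
- arm.grab_frame(name): name is "scene" or "top" or "wrist"; returns the picture (400x640x3 uint8, red, green, blue); there is no depth.
- arm.calibration(name): a dict with "intrinsics" (3x3 intrinsics, pixels), "k1" (the pictures are not rectified: a ray, as slopes to the right and down, at radius r is drawn at 1 + k1 r^2 times it, then the intrinsics apply), "T" (4x4, takes a point from camera to world coordinates); the wrist camera has in their place "mount" (4x4, takes a point from camera to tool coordinates, whose origin is the TCP and whose axes are the flange's). Camera axes: x right, y up, looking along -z (the intrinsics and any distortion apply to the point x, -y, -z); pixel columns grow to the right and rows downward; lengths in m; the calibration is good to about 2 mm. A picture is of the moment at which its call begins: read the wrist's pose just before it. calibration takes no time and is no camera call.
- arm.job_done(): hands the job in, once; it reports no verdict.
Trained networks look in the newest picture that a camera, given by its name, has taken for a name from the list of things; names that differ only in an ending like _2 or _b are one class to them, and where a whole thing is asked for, a point or a joint stands for the part that bears it (a point fixed in the world has none). Each returns a list of dicts, best first, with "score" (0 to 1); they miss things now and then, are a little off and sometimes report something else, mostly with a low value. They report only what shows in the picture. A call takes as long as a camera call.
- arm.spot_in(thing, camera): "xy" ([column, row] in pixels, amid what is visible of it).
- arm.masks_of(thing, camera): "pixels" (400x640 bool, what is visible of it) and "xy" ([column, row] in pixels, amid what is visible of it).
- arm.spot_point(thing, camera): "xy" ([column, row] in pixels: a listed point, or the origin of a listed thing).
The state is a dict: "t": time; "q": joint angles; "qd": joint speeds; "joint_efforts": joint torques, N m; "eef_pos": TCP position; "ee_rot": TCP orientation; "force": force on the tool from outside, world axes, zero at the start; "moment": the same for the moment, N m; "width": finger opening in m.
Only numpy, scipy, OpenCV 4.12 (cv2) and the standard library are available. Lean on these libraries where they do the work, as an engineer would, in place of code of your own. Each camera call takes 0.05 s, during which the arm holds its last target. There are 200 camera calls.

## Working session

There is one attempt and no reset: what is moved stays moved. The work goes in short steps, Python scripts to look and compute and a tool call to move; the robot and the scene stay as the last step left them, time stands still between calls to the robot, and variables do not carry over. Pictures are saved under pics/ and viewed, about 8 in all and at most 12, crops included, and the job is handed in when it is done.

Besides the shell and the picture viewer there is one more tool, called after "Request:" as name(argument=value, ...), one argument or row to a line, values as JSON. move_arm: Moves the arm, as the interface text tells. Its arguments: {"type":"object","properties":{"deltas":{"type":"array","items":{"type":"array","items":{"type":"number"}}},"claw":{"type":"number"},"squeeze":{"type":"number"}},"required":["deltas"]}

```bash
ls; mkdir -p pics
cat > h.py <<'E'
import numpy as np, cv2
from scipy.spatial.transform import Rotation as R
from station import arm
def camT(name, st=None):
    c=arm.calibration(name)
    if 'T' in c: return c, np.array(c['T'])
    st=st or arm.get_state()
    T=np.eye(4); T[:3,:3]=R.from_euler('xyz',st['ee_rot']).as_matrix(); T[:3,3]=st['eef_pos']
    return c, T@np.array(c['mount'])
def ray(name,xy,st=None):
    c,T=camT(name,st); K=np.array(c['intrinsics']); k=c['k1']
    p=cv2.undistortPoints(np.array([[xy]],float),K,np.array([k,0,0,0.]))[0,0]
    return T[:3,3], T[:3,:3]@np.array([p[0],-p[1],-1])
def at_z(name,xy,z,st=None):
    o,d=ray(name,xy,st); return o+d*(z-o[2])/d[2]
def proj(name,P,st=None):
    c,T=camT(name,st); K=np.array(c['intrinsics'])
    p=np.linalg.inv(T)@np.r_[P,1]; a=np.array([p[0],-p[1]])/-p[2]; a=a*(1+c['k1']*(a@a))
    return K[:2,:2]@a+K[:2,2]
def save(name,fn,crop=None,scale=1):
    im=arm.grab_frame(name)[:,:,::-1]
    if crop: x0,y0,x1,y1=crop; im=im[y0:y1,x0:x1]
    cv2.imwrite('pics/'+fn,cv2.resize(im,None,fx=scale,fy=scale,interpolation=cv2.INTER_CUBIC))
E
python3 - <<'E'
from h import *
print(arm.tcp_to_grasp, arm.get_state())
a=arm.grab_frame('top'); b=arm.grab_frame('scene')
cv2.imwrite('pics/a.png',np.vstack([a,b])[:,:,::-1][:, :])
cv2.imwrite('pics/a.png',cv2.resize(np.vstack([a,b])[:,:,::-1],(480,600)))
cv2.imwrite('pics/top.png',a[:,:,::-1])
Z={'ring':.217,'ring_slot':.217,'axle_end':.232,'wheel':0,'pick_mid':.016,'mat':0}
for n in ['top','scene']:
  print(n,camT(n)[1][:3,3].round(3))
  for t in Z:
    for r in arm.spot_point(t,n)[:3]:
      print(t,round(r['score'],2),np.round(r['xy'],1),at_z(n,r['xy'],Z[t]).round(4))
E
```

```text
pics
0.1593 {'t': 0.0, 'q': array([-9.83906340e-01,  3.59382827e-01,  1.10529113e-02, -3.18504100e-04,
       -1.22410127e+00, -2.88148529e-01]), 'qd': array([-0.00053957,  0.00032761,  0.00158117, -0.00040656, -0.00068988,
       -0.00057066]), 'joint_efforts': array([ 1.96751098e-03, -5.82718635e+01,  2.93060446e+01,  6.99743092e+00,
        6.93333917e-03, -1.54333497e-04]), 'eef_pos': array([ 0.19863121, -0.64490872,  0.40372818]), 'ee_rot': array([ 3.13994011e+00, -1.77560248e-04, -2.84295952e+00]), 'force': array([0.96689928, 0.24766396, 0.00131777]), 'moment': array([-0.00916028, -0.02299335,  0.00887756]), 'width': 0.0876236856887251}
top [ 0.462 -0.152  0.993]
ring_slot 0.76 [227.3 154.8] [0.6227 0.0263 0.217 ]
axle_end 0.54 [219.7 145.2] [0.6351 0.0358 0.232 ]
axle_end 0.18 [226.1 157.9] [0.6145 0.0245 0.232 ]
pick_mid 0.78 [385.8 264.7] [ 0.4479 -0.2541  0.016 ]
mat 0.79 [416. 238.] [ 0.5027 -0.3163  0.    ]
scene [ 0.987 -0.782  0.707]
ring 0.6 [391.2 159.1] [0.6458 0.0273 0.217 ]
ring_slot 0.62 [382.7 158.6] [0.6285 0.0188 0.217 ]
axle_end 0.41 [387.8 150.1] [0.6315 0.036  0.232 ]
pick_mid 0.87 [248.2 263.2] [ 0.4428 -0.2614  0.016 ]
mat 0.61 [254.6 291.4] [ 0.5013 -0.3096  0.    ]
```

Run:
```python
import cv2,numpy as np
a=cv2.imread('pics/top.png'); cv2.imwrite('pics/b.png',cv2.resize(a[80:340,150:500],(800,594),interpolation=cv2.INTER_CUBIC))
```

```text
(no output)
```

View pics/b.png

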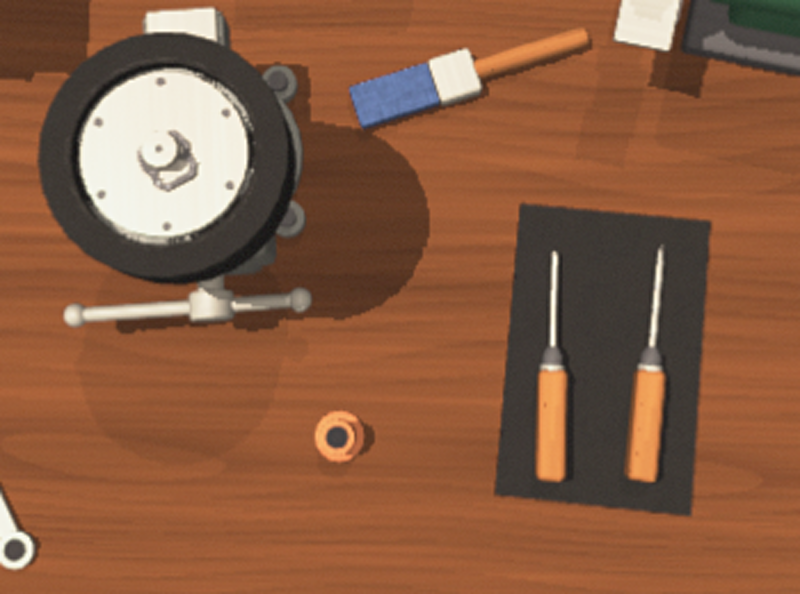

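View pics/a.png

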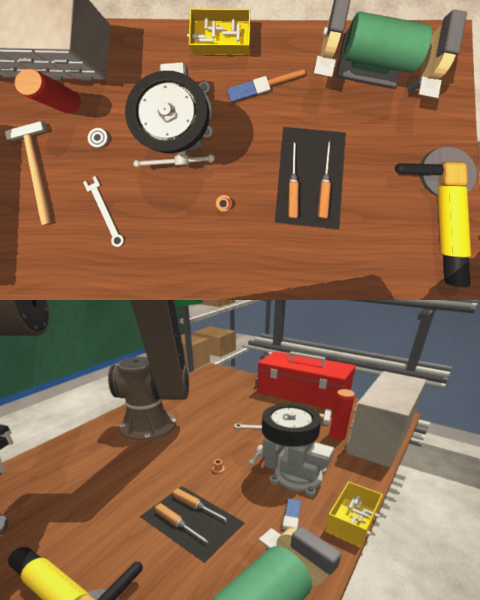

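Two picks lie on the mat. The left one, at top-view pixel (386,265), is the one reported as hooked. The wheel's ring bow points towards the robot and −y. I'll move over the pick to check.

Request:
move_arm(
  deltas=[
    [17,26,0,0,0,-1.1],
    [17,26,0,0,0,-1.1],
    [17,26,0,0,0,-1.1],
    [17,26,0,0,0,-1.1],
    [17,26,0,0,0,-1.1],
  ],
)

```text
t: 1.12
eef_pos: [0.2842, -0.5138, 0.4047]
ee_rot: [-3.141, 0.0, -2.94]
force: [0.9, -0.4, -0.0]
width: 0.0876
```

Request:
move_arm(
  deltas=[
    [17,26,0,0,0,-1.1],
    [17,26,0,0,0,-1.1],
    [17,26,0,0,0,-1.1],
    [17,26,0,0,0,-1.1],
    [17,26,0,0,0,-1.1],
  ],
)

```text
t: 1.53
eef_pos: [0.3692, -0.3837, 0.405]
ee_rot: [-3.141, 0.001, -3.036]
force: [1.0, 0.4, 0.1]
width: 0.0877
```

Request:
move_arm(
  deltas=[
    [17,26,0,0,0,-1.1],
    [17,26,0,0,0,-1.1],
    [17,26,0,0,0,-1.1],
    [17,26,0,0,0,-1.1],
    [0,0,0,0,0,0],
  ],
)

```text
t: 1.95
eef_pos: [0.4388, -0.278, 0.405]
ee_rot: [3.142, 0.002, -3.11]
force: [-0.2, 0.2, 0.2]
width: 0.0874
```

Run:
```python
from h import *
st=arm.get_state(); print(st['t'],st['eef_pos'],np.degrees(st['ee_rot']),np.degrees(st['q']))
print(np.array(arm.calibration('wrist')['mount']).round(3))
save('wrist','w1.png')
st=arm.get_state()
for t in ['pick_mid','mat']:
  for r in arm.spot_point(t,'wrist')[:3]: print(t,r['score'],r['xy'],at_z('wrist',r['xy'],.016 if t!='mat' else 0,st))
for i,r in enumerate(arm.masks_of('pick_mid','wrist')[:2]):
  m=r['pixels']; ys,xs=np.nonzero(m); print(r['score'],r['xy'],len(xs))
  P=np.array([at_z('wrist',(x,y),.016,st)[:2] for x,y in list(zip(xs,ys))[::25]])
  c=P.mean(0);u,s,v=np.linalg.svd(P-c); d=v[0]*np.sign(v[0][0]); print(c,np.degrees(np.arctan2(d[1],d[0])),((P-c)@d).min(),((P-c)@d).max())
```

```text
1.95 [ 0.43880868 -0.27800556  0.40504421] [ 1.79997690e+02  9.46237243e-02 -1.78173091e+02] [-1.06975305e+01  5.78637268e+00 -1.87165691e+01 -2.50470585e-02
 -6.54051891e+01 -7.74651527e+01]
[[-0.001  0.951  0.31   0.084]
 [ 1.     0.001  0.001  0.   ]
 [ 0.     0.31  -0.951  0.018]
 [ 0.     0.     0.     1.   ]]
pick_mid 0.72 [332.9, 175.5] [ 0.44505898 -0.26667241  0.016     ]
mat 0.68 [299.6, 210.5] [ 0.50409356 -0.31326968  0.        ]
0.73 [333.0, 180.3] 1537
[ 0.45911136 -0.26564779] -2.3546229129155676 -0.061512030365083785 0.12657930536471862
```

View pics/w1.png

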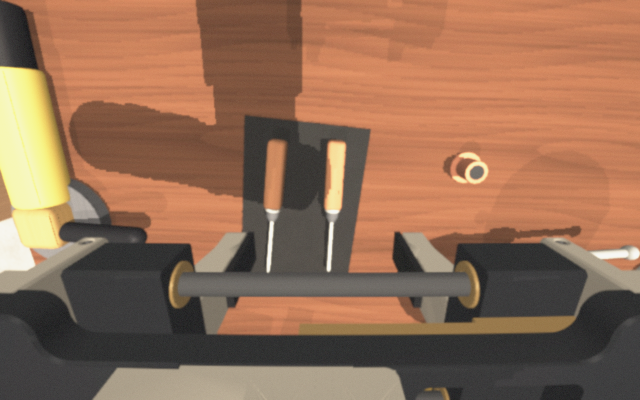

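Run:
```python
from h import *
a=proj('scene',[.60,-.27,.02]); print(a, proj('scene',[.45,-.27,.02]))
x,y=a.astype(int); save('scene','s1.png',(x-90,y-70,x+90,y+65),4.4)
```

```text
[301.47877376 292.27254585] [247.91296819 265.30151008]
```

View pics/s1.png

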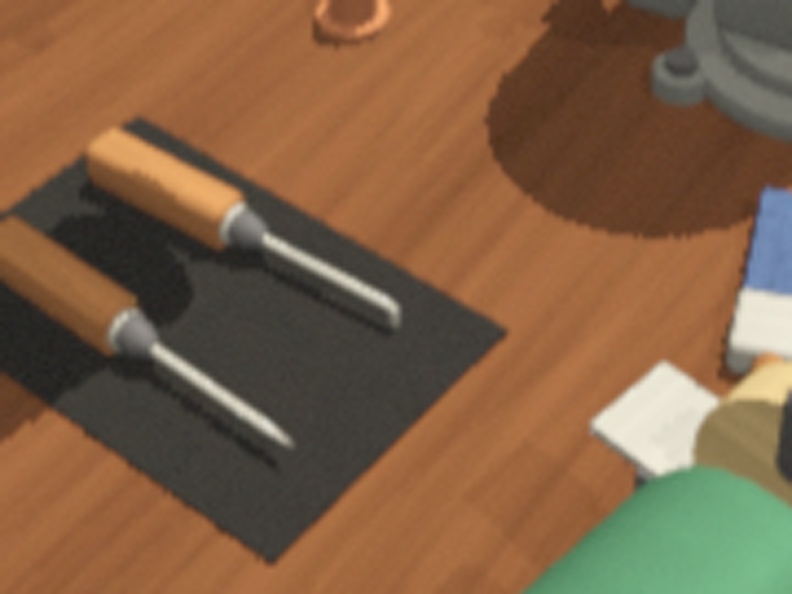

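The scene crop shows that the farther pick is hooked, with its tip at scene pixel (301,296). The nearer pick is straight and close by, so I'll descend with the jaws part-closed.

Request:
move_arm(
  deltas=[
    [2,4,-22,0,0,-1],
    [2,4,-22,0,0,-1.1],
    [1,4,-22,0,0,-1.1],
    [1,0,-22,0,0,-1],
    [0,0,-12,0,0,0],
  ],
  claw=122,
)

```text
t: 2.62
eef_pos: [0.4415, -0.2697, 0.3024]
ee_rot: [3.141, -0.002, 3.095]
force: [0.0, -0.6, 0.1]
width: 0.0598
```

Run:
```python
from h import *
st=arm.get_state(); print(st['t'],st['eef_pos'],np.degrees(st['ee_rot']),st['width'])
im=arm.grab_frame('wrist'); arm.grab_frame('top'); arm.grab_frame('scene')
cv2.imwrite('pics/w2.png',im[:,:,::-1])
st=arm.get_state()
for n in ['wrist','top','scene']:
  for r in arm.spot_point('pick_mid',n)[:2]: print(n,r['score'],r['xy'],at_z(n,r['xy'],.016,st))
  for i,r in enumerate(arm.masks_of('pick_mid',n)[:1]):
    m=r['pixels']; ys,xs=np.nonzero(m); print(r['score'],r['xy'],len(xs))
    P=np.array([at_z(n,(x,y),.016,st)[:2] for x,y in list(zip(xs,ys))[::5]])
    c=P.mean(0);u,s,v=np.linalg.svd(P-c,full_matrices=False); d=v[0]*np.sign(v[0][0]); t=(P-c)@d
    print(c,np.degrees(np.arctan2(d[1],d[0])),c+d*t.min(),c+d*t.max())
for x in(.40,.44,.49): print(proj('wrist',[x,-.266,.029],st), proj('wrist',[x,-.254,.029],st),proj('wrist',[x,-.278,.029],st))
print('tip',at_z('scene',(301.5,295.9),.004))
```

```text
2.6167 [ 0.4414646  -0.26970565  0.30236491] [ 1.79956193e+02 -1.38171568e-01  1.77352582e+02] 0.05977626399637043
wrist 0.67 [330.4, 198.0] [ 0.44779357 -0.26341155  0.016     ]
0.85 [329.0, 200.7] 2632
[ 0.45772895 -0.2642569 ] -0.8586423501859841 [ 0.39775909 -0.26335812] [ 0.59756996 -0.26635273]
0.55 [388.5, 199.6] 64
[ 0.57665789 -0.26583079] 0.7250669396090677 [ 0.55703711 -0.2660791 ] [ 0.59760537 -0.26556569]
scene 0.68 [248.9, 266.1] [ 0.45051178 -0.26777487  0.016     ]
0.89 [249.4, 263.7] 589
[ 0.45855108 -0.26261827] -2.710270490262049 [ 0.38787922 -0.25927277] [ 0.59109101 -0.2688925 ]
[325.96684009 153.58687249] [338.91943628 153.00690565] [313.03016812 154.17090226]
[327.73016667 194.70408828] [340.10024095 194.17256841] [315.3744466  195.23510664]
[329.71477819 241.10930036] [341.41041951 240.63085103] [318.03177504 241.58305796]
tip [ 0.59711011 -0.26659489  0.004     ]
```

View pics/w2.png

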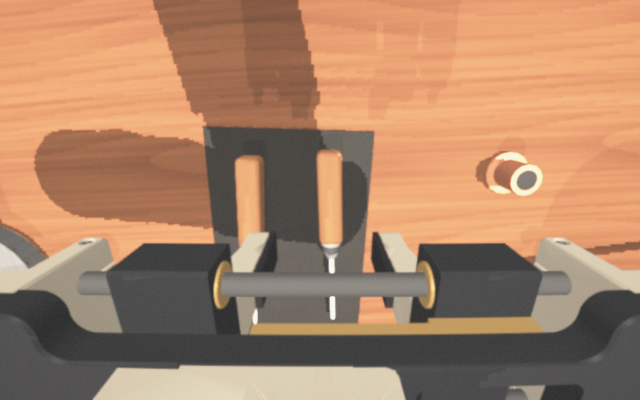

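Request:
move_arm(
  deltas=[
    [1.5,2,-28,0,0,0.5],
    [1.5,2,-28,0,0,0.5],
    [1.5,1.5,-28,0,0,0.5],
    [0,0,-22,0,0,0],
    [0,0,-9,0,0,0],
  ],
)

```text
t: 3.48
eef_pos: [0.4464, -0.2633, 0.1874]
ee_rot: [3.141, -0.003, 3.124]
force: [-0.2, -0.1, -0.2]
width: 0.0457
```

Request:
move_arm(
  deltas=[
    [0,0,-3,0,0,0],
    [0,0,0,0,0,0],
    [0,0,0,0,0,0],
    [0,0,0,0,0,0],
    [0,0,0,0,0,0],
  ],
  claw=255,
  squeeze=30,
)

```text
t: 3.9
eef_pos: [0.4478, -0.2637, 0.1881]
ee_rot: [-3.141, 0.003, 3.125]
force: [-0.1, 0.3, 3.9]
width: 0.0234
```

Request:
move_arm(
  deltas=[
    [0,0,0,0,0,0],
    [0,0,0,0,0,0],
    [0,0,0,0,0,0],
    [0,0,0,0,0,0],
    [0,0,0,0,0,0],
  ],
  squeeze=50,
)

```text
t: 4.32
eef_pos: [0.4478, -0.2637, 0.1881]
ee_rot: [-3.141, 0.003, 3.125]
force: [-1.2, 1.7, 7.7]
width: 0.0237
```

Request:
move_arm(
  deltas=[
    [0,0,5,0,0,0],
    [0,0,12,0,0,0],
    [0,0,20,0,0,0],
    [0,0,30,0,0,0],
    [0,0,30,0,0,0],
  ],
)

```text
t: 4.73
eef_pos: [0.4465, -0.2634, 0.2846]
ee_rot: [3.141, -0.002, 3.124]
force: [0.3, -0.8, -1.8]
width: 0.0237
```

Request:
move_arm(
  deltas=[
    [0,5,30,0,0,2],
    [0,10,30,0,0,3],
    [0,15,30,0,0,3],
    [0,15,30,0,0,3],
    [0,15,20,0,0,3],
  ],
)

```text
t: 5.15
eef_pos: [0.4467, -0.2032, 0.4272]
ee_rot: [-3.14, 0.003, -2.912]
force: [1.2, 0.7, -0.1]
width: 0.0236
```

Run:
```python
from h import *
st=arm.get_state(); print(st['t'],st['eef_pos'],np.degrees(st['ee_rot']),st['width'],st['force'])
w=arm.grab_frame('wrist');st=arm.get_state(); a=arm.grab_frame('top'); b=arm.grab_frame('scene')
for n,f in [('wrist',w),('top',a),('scene',b)]: cv2.imwrite(f'pics/l_{n}.png',f[:,:,::-1])
g=np.array(st['eef_pos'])+R.from_euler('xyz',st['ee_rot']).as_matrix()@[0,0,.1593]
print('g',g)
pz=g[2]-.029+.016
for n,c in [('scene',None),('top',None)]:
  print(n,proj(n,g))
  for r in arm.masks_of('pick_mid',n)[:2]:
    ys,xs=np.nonzero(r['pixels']); print(r['score'],len(xs),xs.min(),xs.max(),ys.min(),ys.max())
    P=np.array([at_z(n,(x,y),g[2]-.012,st)[:2] for x,y in zip(xs,ys)])
    c=P.mean(0);u,s,v=np.linalg.svd(P-c,full_matrices=False); d=v[0]*np.sign(v[0][0]); t=(P-c)@d
    print(c,np.degrees(np.arctan2(d[1],d[0])),c+d*t.min(),c+d*t.max())
Z={'ring':.217,'ring_slot':.217,'axle_end':.232}
for n in ['wrist','top','scene']:
  for t in Z:
    for r in arm.spot_point(t,n)[:2]:
      print(n,t,round(r['score'],2),np.round(r['xy'],1),at_z(n,r['xy'],Z[t],st).round(4))
x,y=proj('scene',g).astype(int); A=cv2.resize(b[max(y-70,0):y+80,x-60:x+140,::-1],(800,600)); cv2.imwrite('pics/v5.png',A)
```

```text
5.15 [ 0.44669391 -0.20317605  0.42719759] [-1.79925976e+02  1.79345933e-01 -1.66847123e+02] 0.023562228037564976 [ 1.15928803  0.68046172 -0.11966245]
g [ 0.44861868 -0.20216676  0.27129997]
scene [257.25568167 156.23235162]
0.83 605 235 325 155 179
[ 0.48901737 -0.19705812] 14.22228078583904 [ 0.40020389 -0.21956814] [ 0.59854975 -0.16929684]
top [368.46105665 266.30136275]
0.51 167 345 357 170 214
[ 0.56056733 -0.17574727] 13.186194840587499 [ 0.52628904 -0.18377846] [ 0.59365161 -0.16799583]
wrist axle_end 0.42 [321.7 243.9] [ 0.4603 -0.2013  0.232 ]
top ring 0.46 [220.  147.2] [0.6352 0.0388 0.217 ]
top ring_slot 0.52 [227.6 156.1] [0.6206 0.0257 0.217 ]
top axle_end 0.65 [222. 142.] [0.6404 0.0323 0.232 ]
scene ring 0.6 [392.3 156.7] [0.643  0.0388 0.217 ]
scene ring_slot 0.51 [378.9 157.5] [0.6189 0.0186 0.217 ]
scene axle_end 0.57 [387.1 149.8] [0.6295 0.0364 0.232 ]
```

View pics/v5.png

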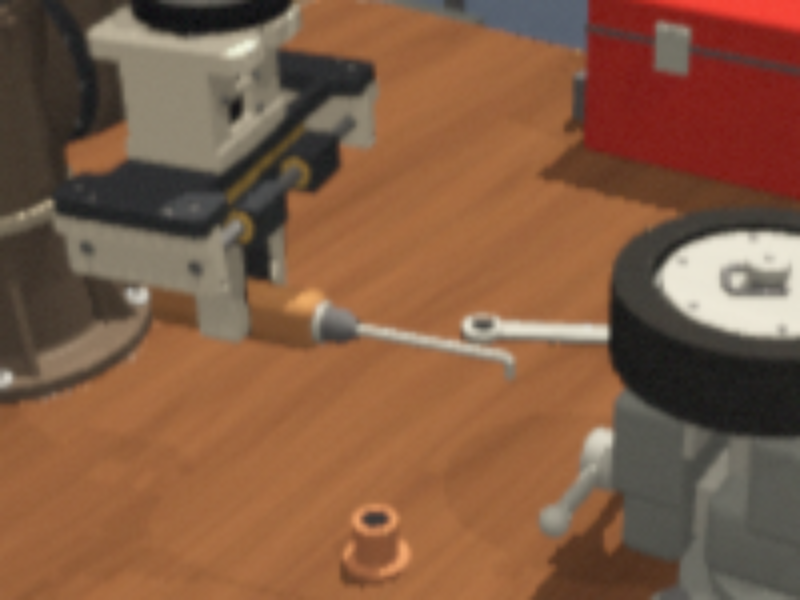

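The pick is held with its hook free. Next I'll move beside the wheel to see the ring from close by.

Request:
move_arm(
  deltas=[
    [5,4,25,0,0,0],
    [17,14,15,0,0,0],
    [20,16,4,0,0,0],
    [20,16,0,0,0,0],
    [20,16,0,0,0,0],
  ],
)

```text
t: 6.27
eef_pos: [0.5299, -0.1369, 0.4682]
ee_rot: [-3.141, 0.001, -2.915]
force: [-0.2, -0.1, -1.6]
width: 0.0234
```

Request:
move_arm(
  deltas=[
    [20,17,0,0,0,0],
    [20,17,0,0,0,0],
    [20,17,0,0,0,0],
    [20,17,0,0,0,0],
    [11,9,0,0,0,0],
  ],
)

```text
t: 6.68
eef_pos: [0.622, -0.0589, 0.4668]
ee_rot: [3.141, -0.001, -2.914]
force: [0.1, -0.6, -1.6]
width: 0.0236
```

Request:
move_arm(
  deltas=[
    [0,0,0,0,0,0],
    [0,0,0,0,0,0],
    [0,0,0,0,0,0],
    [0,0,0,0,0,0],
    [0,0,0,0,0,0],
  ],
)

```text
t: 7.1
eef_pos: [0.6196, -0.0612, 0.4681]
ee_rot: [-3.142, 0.001, -2.915]
force: [-0.5, -0.1, -1.8]
width: 0.0236
```

Run:
```python
from h import *
st=arm.get_state(); print(st['t'],st['eef_pos'],np.degrees(st['ee_rot']),st['force'])
w=arm.grab_frame('wrist');st=arm.get_state()
cv2.imwrite('pics/w3.png',w[:,:,::-1])
p=proj('wrist',[.633,.035,.22],st); print(p)
for t,z in {'ring':.217,'ring_slot':.217,'axle_end':.232}.items():
    for r in arm.spot_point(t,'wrist')[:2]:
      print(t,round(r['score'],2),np.round(r['xy'],1),at_z('wrist',r['xy'],z,st).round(4))
for t,z in {'ring':.22,'axle_end':.232}.items():
    for r in arm.masks_of(t,'wrist')[:1]:
      ys,xs=np.nonzero(r['pixels']); print(t,r['score'],xs.min(),xs.max(),ys.min(),ys.max(),r['xy'],at_z('wrist',r['xy'],z,st))
np.save('st3.npy',np.r_[st['eef_pos'],st['ee_rot']])
x,y=np.clip(p.astype(int),[80,60],[560,340]); cv2.imwrite('pics/v6.png',cv2.resize(w[y-60:y+60,x-80:x+80,::-1],(800,600),interpolation=cv2.INTER_CUBIC)); print(x-80,y-60)
```

```text
7.1 [ 0.61958273 -0.06122273  0.4681331 ] [-1.79997123e+02  3.28707489e-02 -1.67018884e+02] [-0.54275121 -0.07955131 -1.7983969 ]
[422.53373255 240.89127184]
ring 0.76 [424.5 241.2] [0.6341 0.0384 0.217 ]
ring_slot 0.9 [419.6 226.3] [0.6207 0.0289 0.217 ]
axle_end 0.5 [429.5 251.4] [0.6365 0.0385 0.232 ]
ring 0.85 401 444 213 242 [424.6, 221.6] [0.61426751 0.03038372 0.22      ]
axle_end 0.47 414 440 232 242 [427.1, 240.0] [0.62632479 0.03261119 0.232     ]
342 180
```

View pics/v6.png

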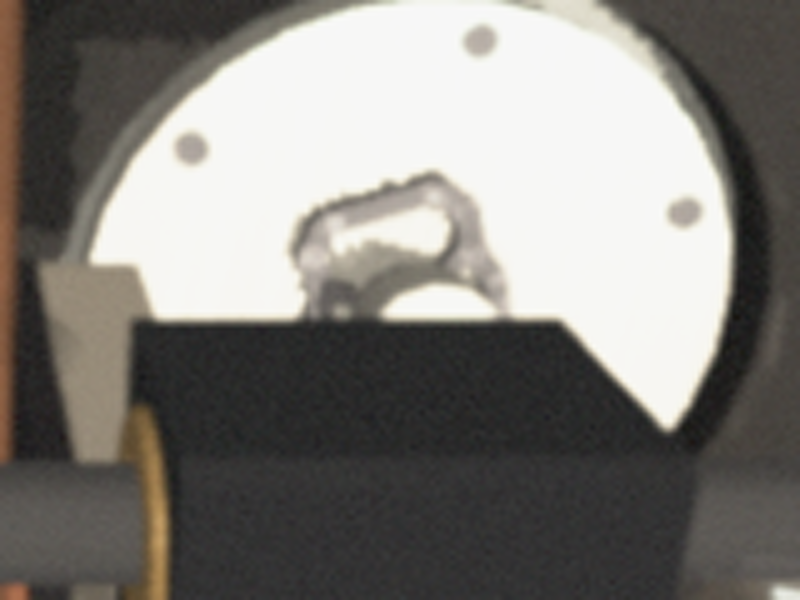

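The crop shows the ring's bow and slot clearly (slot at about image px (420,226)), but the finger drive hides the rest. I'll move 40 mm forward for a full view.

Request:
move_arm(
  deltas=[
    [20,5,0,0,0,0],
    [20,5,0,0,0,0],
    [0,0,0,0,0,0],
    [0,0,0,0,0,0],
    [0,0,0,0,0,0],
  ],
)

```text
t: 7.82
eef_pos: [0.66, -0.0506, 0.4673]
ee_rot: [3.141, -0.001, -2.914]
force: [0.8, -0.5, 0.0]
width: 0.0233
```

Run:
```python
from h import *
st=arm.get_state(); print(st['t'],st['eef_pos'],np.degrees(st['ee_rot']),st['force'])
w=arm.grab_frame('wrist');st=arm.get_state()
cv2.imwrite('pics/w4.png',w[:,:,::-1])
p=proj('wrist',[.633,.035,.22],st); print(p)
for t,z in {'ring':.217,'ring_slot':.217,'axle_end':.232}.items():
    for r in arm.spot_point(t,'wrist')[:2]:
      print(t,round(r['score'],2),np.round(r['xy'],1),at_z('wrist',r['xy'],z,st).round(4))
for t,z in {'ring':.22,'axle_end':.232}.items():
    for r in arm.masks_of(t,'wrist')[:1]:
      ys,xs=np.nonzero(r['pixels']); print(t,r['score'],xs.min(),xs.max(),ys.min(),ys.max(),r['xy'],at_z('wrist',r['xy'],z,st))
np.save('st4.npy',np.r_[st['eef_pos'],st['ee_rot']])
x,y=p.astype(int); cv2.imwrite('pics/v7.png',cv2.resize(w[y-45:y+45,x-60:x+60,::-1],(800,600),interpolation=cv2.INTER_CUBIC)); print(x-60,y-45)
```

```text
7.8167 [ 0.65996961 -0.05064555  0.46727011] [ 1.79994112e+02 -4.93995650e-02 -1.66984089e+02] [ 0.76562743 -0.45653473  0.00672756]
[426.58400225 198.75190131]
ring 0.75 [426.4 198.9] [0.6339 0.0363 0.217 ]
ring_slot 0.66 [422.1 181.3] [0.6195 0.0272 0.217 ]
axle_end 0.89 [435.3 207.2] [0.6355 0.0392 0.232 ]
ring 0.86 404 447 170 215 [416.5, 181.9] [0.62051931 0.02142372 0.22      ]
axle_end 0.56 415 448 189 219 [430.6, 203.9] [0.63365925 0.03432601 0.232     ]
366 153
```

View pics/v7.png

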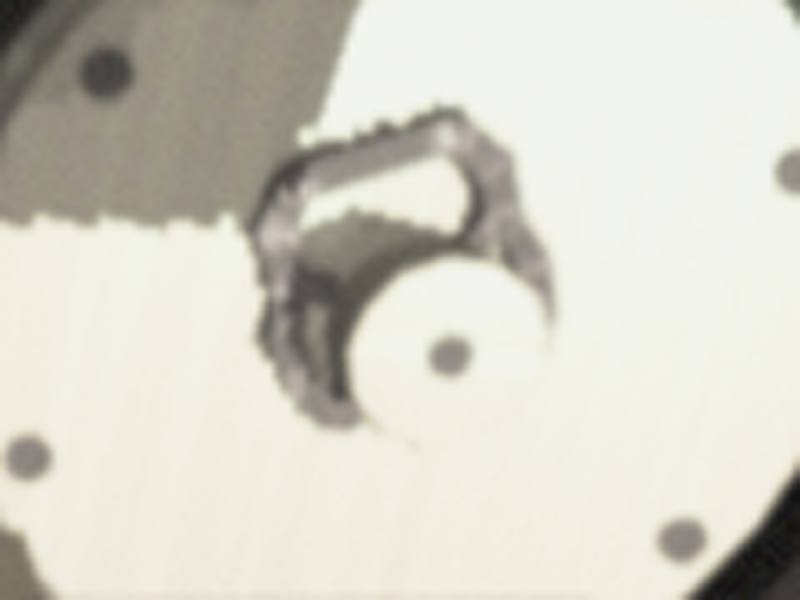

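```bash
cat > f.py <<'E'
from h import *
s=np.load('st4.npy'); st=dict(eef_pos=s[:3],ee_rot=s[3:])
f=lambda u,v,z: at_z('wrist',(366+(u+.5)/6.667-.5,153+(v+.5)/6.667-.5),z,st)[:2]
ax=f(450,357,.232); print('axle',ax)
for nm,a,b in [('outer',(310,158),(440,112)),('inner',(315,190),(445,150))]:
  A,B=f(*a,.220),f(*b,.220); d=(B-A)/np.linalg.norm(B-A); n=np.array([d[1],-d[0]]); n*=-np.sign(n[0])
  print(nm,A,B,'len',np.linalg.norm(B-A),'bow dir from -x (deg, +toward -y)',np.degrees(np.arctan2(-n[1],-n[0])),'dist',(A-ax)@n)
E
python3 f.py
```

```text
axle [0.63505953 0.03702574]
outer [0.61666535 0.0161327 ] [0.60721711 0.03035049] len 0.01707087235656651 bow dir from -x (deg, +toward -y) 33.60550817940734 dist 0.026883620973169757
inner [0.62053688 0.01810785] [0.61175524 0.03265725] len 0.016994187417700812 bow dir from -x (deg, +toward -y) 31.114107978905302 dist 0.02220912354344637
```

Request:
move_arm(
  deltas=[
    [-10,0,0,0,0,1.5],
    [-18,0,0,0,0,2],
    [-18,0,0,0,0,2],
    [-18,0,0,0,0,2],
    [-18,0,0,0,0,2],
  ],
)

```text
t: 8.53
eef_pos: [0.5766, -0.0507, 0.4677]
ee_rot: [3.142, 0.0, -2.746]
force: [-0.2, -0.1, -1.8]
width: 0.0237
```

Request:
move_arm(
  deltas=[
    [-18,0,-5,0,0,2],
    [-18,0,-5,0,0,2],
    [-18,0,-5,0,0,2],
    [-18,-1,-5,0,0,2],
    [-12,-1,0,0,0,2],
  ],
)

```text
t: 8.95
eef_pos: [0.4916, -0.0529, 0.447]
ee_rot: [3.141, -0.001, -2.571]
force: [-0.2, -0.7, -1.9]
width: 0.0237
```

Request:
move_arm(
  deltas=[
    [0,0,-5,0,0,0],
    [0,0,-5,0,0,0],
    [0,0,0,0,0,0],
    [0,0,0,0,0,0],
    [0,0,0,0,0,0],
  ],
)

```text
t: 9.37
eef_pos: [0.4947, -0.0525, 0.4375]
ee_rot: [-3.142, -0.0, -2.574]
force: [-0.1, 0.0, -1.8]
width: 0.0233
```

```bash
cat > look.py <<'E'
from h import *
import sys
st=arm.get_state(); print(st['t'],st['eef_pos'],np.degrees(st['ee_rot']),st['force'],st['moment'],st['width'])
a=arm.grab_frame('top'); b=arm.grab_frame('scene'); st=arm.get_state()
L=.149; Rm=R.from_euler('xyz',st['ee_rot']).as_matrix(); h=np.array(st['eef_pos'])+Rm@[-L,0,.1846]; print('tip est',h)
ims=[]
for n,im in (('top',a),('scene',b)):
  p=proj(n,[.628,.03,.22]); x,y=p.astype(int)
  ims.append(cv2.resize(im[y-40:y+40,x-26:x+27,::-1],(398,600),interpolation=cv2.INTER_CUBIC))
  print(n,'origin',x-26,y-40,'scale 7.5','tip proj',((proj(n,h)-[x-26,y-40]+.5)*7.5).round(), 'axle',((proj(n,[.635,.037,.232])-[x-26,y-40]+.5)*7.5).round())
cv2.imwrite('pics/'+sys.argv[1],np.hstack(ims))
E
python3 look.py v8.png
```

```text
9.3667 [ 0.49472    -0.05252973  0.4374927 ] [-1.79997002e+02 -2.57659074e-02 -1.47495517e+02] [-0.10714372  0.0046334  -1.77228147] [-0.05377889 -0.02185005  0.01102402] 0.023328056372258498
tip est [0.62025859 0.02751627 0.2528957 ]
top origin 198 111 scale 7.5 tip proj [179. 308.] axle [161. 261.]
scene origin 358 115 scale 7.5 tip proj [187. 207.] axle [239. 269.]
```

View pics/v8.png

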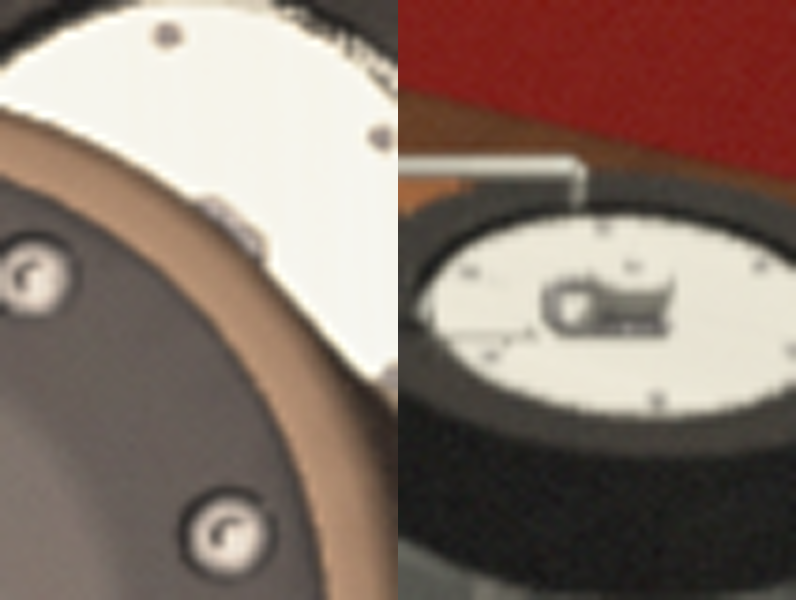

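The scene crop shows the tip at (579,207), 6 crop px left of the predicted spot. The axle centre dot at (632,267) is off by the same amount, so the hook sits correctly over the slot. I'll lower gently.

Request:
move_arm(
  deltas=[
    [0,0,-5,0,0,0],
    [0,0,-6,0,0,0],
    [0,0,-5,0,0,0],
    [0,0,-3,0,0,0],
    [0,0,-2,0,0,0],
  ],
)

```text
t: 9.88
eef_pos: [0.4941, -0.0526, 0.4158]
ee_rot: [3.141, -0.001, -2.574]
force: [0.5, 1.8, -0.8]
width: 0.0233
```

Request:
move_arm(
  deltas=[
    [0,0,-2,0,0,0],
    [0,0,-2,0,0,0],
    [0,0,-1,0,0,0],
    [0,0,-1,0,0,0],
    [0,0,-1,0,0,0],
  ],
)

```text
t: 10.3
eef_pos: [0.4942, -0.0526, 0.4097]
ee_rot: [-3.141, 0.0, -2.574]
force: [0.2, -0.2, -1.3]
width: 0.0237
```

Request:
move_arm(
  deltas=[
    [0,0,-1,0,0,0],
    [0,0,-0.5,0,0,0],
    [0,0,-0.5,0,0,0],
    [0,0,-0.5,0,0,0],
    [0,0,0,0,0,0],
  ],
)

```text
t: 10.72
eef_pos: [0.4942, -0.0526, 0.4071]
ee_rot: [3.142, -0.0, -2.574]
force: [0.3, 0.2, -0.8]
width: 0.0237
```

Request:
move_arm(
  deltas=[
    [0,0,-0.6,0,0,0],
    [0,0,-0.6,0,0,0],
    [0,0,-0.6,0,0,0],
    [0,0,0,0,0,0],
    [0,0,0,0,0,0],
  ],
)

```text
t: 11.13
eef_pos: [0.4942, -0.0526, 0.4053]
ee_rot: [3.142, -0.0, -2.574]
force: [0.2, 0.2, -1.0]
width: 0.0234
```

Request:
move_arm(
  deltas=[
    [0,0,-0.5,0,0,0],
    [0,0,-0.5,0,0,0],
    [0,0,0,0,0,0],
    [0,0,0,0,0,0],
    [0,0,0,0,0,0],
  ],
)

```text
t: 11.55
eef_pos: [0.4942, -0.0526, 0.4044]
ee_rot: [3.142, 0.0, -2.574]
force: [0.1, -0.8, -0.9]
width: 0.0236
```

Request:
move_arm(
  deltas=[
    [0,0,-0.5,0,0,0],
    [0,0,-0.5,0,0,0],
    [0,0,0,0,0,0],
    [0,0,0,0,0,0],
    [0,0,0,0,0,0],
  ],
)

```text
t: 11.97
eef_pos: [0.4943, -0.0525, 0.4034]
ee_rot: [-3.142, 0.0, -2.574]
force: [0.9, 0.8, -0.9]
width: 0.0236
```

Request:
move_arm(
  deltas=[
    [0,0,-0.4,0,0,0],
    [0,0,-0.4,0,0,0],
    [0,0,0,0,0,0],
    [0,0,0,0,0,0],
    [0,0,0,0,0,0],
  ],
)

```text
t: 12.38
eef_pos: [0.4942, -0.0525, 0.4027]
ee_rot: [-3.141, 0.0, -2.574]
force: [0.9, 0.5, -0.3]
width: 0.0234
```

Request:
move_arm(
  deltas=[
    [0,0,-0.3,0,0,0],
    [0,0,-0.3,0,0,0],
    [0,0,0,0,0,0],
    [0,0,0,0,0,0],
    [0,0,0,0,0,0],
  ],
)

```text
t: 12.8
eef_pos: [0.4943, -0.0525, 0.4021]
ee_rot: [-3.141, 0.0, -2.574]
force: [1.4, 1.0, 0.0]
width: 0.0234
```

Request:
move_arm(
  deltas=[
    [0,0,-0.4,0,0,0],
    [0,0,0,0,0,0],
    [0,0,0,0,0,0],
    [0,0,0,0,0,0],
    [0,0,0,0,0,0],
  ],
)

```text
t: 13.22
eef_pos: [0.4943, -0.0525, 0.4016]
ee_rot: [-3.141, 0.0, -2.574]
force: [1.3, 0.8, 0.3]
width: 0.0236
```

```bash
python3 look.py v9.png
```

```text
13.2167 [ 0.49426964 -0.05253855  0.40162418] [-1.79993476e+02  1.68314741e-02 -1.47478856e+02] [1.26190467 0.80385971 0.31144294] [ 0.41608832 -0.67557598  0.02498045] 0.02358556163986389
tip est [0.61995428 0.02757682 0.21707047]
top origin 198 111 scale 7.5 tip proj [217. 345.] axle [161. 261.]
scene origin 358 115 scale 7.5 tip proj [177. 311.] axle [239. 269.]
```

View pics/v9.png

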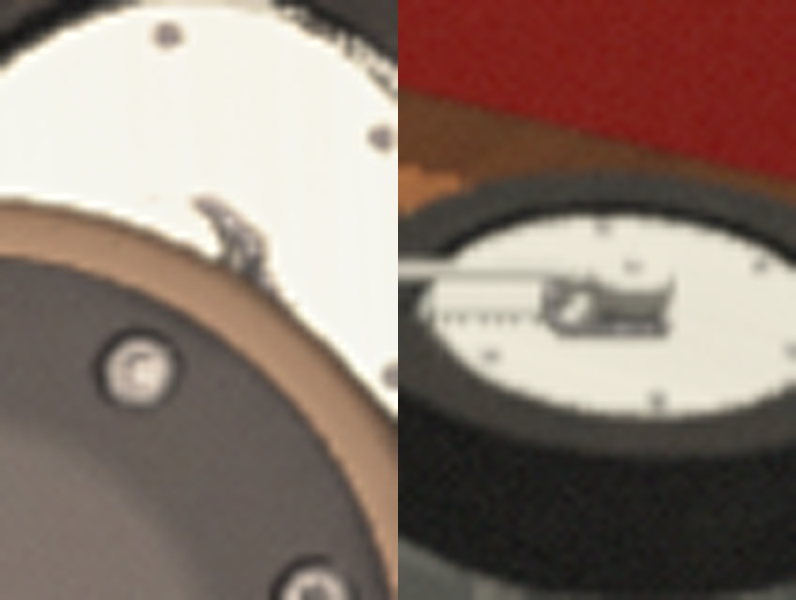

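The crop shows the hook down inside the ring, and the moment indicates about 3 N on the cover. I'll ease off slightly, firm the grip, and begin the pull along the ring's −x, (−0.84, −0.54).

Request:
move_arm(
  deltas=[
    [0,0,0.4,0,0,0],
    [0,0,0,0,0,0],
    [-0.42,-0.27,0,0,0,0],
    [-0.42,-0.27,0,0,0,0],
    [-0.42,-0.27,0,0,0,0],
  ],
  squeeze=60,
)

```text
t: 13.73
eef_pos: [0.4933, -0.0531, 0.4022]
ee_rot: [-3.141, 0.002, -2.574]
force: [6.3, 3.0, -0.8]
width: 0.0236
```

Request:
move_arm(
  deltas=[
    [-0.42,-0.27,0,0,0,0],
    [-0.42,-0.27,0,0,0,0],
    [-0.42,-0.27,0,0,0,0],
    [-0.42,-0.27,0,0,0,0],
    [0,0,0,0,0,0],
  ],
)

```text
t: 14.15
eef_pos: [0.4911, -0.0546, 0.4021]
ee_rot: [-3.142, -0.0, -2.574]
force: [0.9, 0.6, 2.1]
width: 0.0241
```

```bash
python3 -c "
from h import *
print(arm.get_state())"
```

```text
{'t': 14.15, 'q': array([ 2.87953919e-01,  5.95852583e-02, -3.80069692e-01,  6.35168323e-05,
       -1.13120831e+00, -1.29124048e+00]), 'qd': array([ 0.0003616 ,  0.00210868, -0.00072614,  0.00017501, -0.00110328,
       -0.00082797]), 'joint_efforts': array([-2.87162075e-01, -3.17484391e+01,  2.63772207e+01,  6.50547802e+00,
       -8.28791913e-01,  7.76013796e-03]), 'eef_pos': array([ 0.49105356, -0.05460496,  0.40208158]), 'ee_rot': array([-3.14155588e+00, -8.01962513e-05, -2.57405585e+00]), 'force': array([0.87766336, 0.55105816, 2.12107286]), 'moment': array([ 0.4180967 , -0.691891  ,  0.01492043]), 'width': 0.024129847415067303}
```

```bash
python3 look.py v10.png
```

```text
14.15 [ 0.49105356 -0.05460496  0.40208158] [-1.79997893e+02 -4.59490673e-03 -1.47482537e+02] [0.87766336 0.55105816 2.12107286] [ 0.4180967  -0.691891    0.01492043] 0.024129847415067303
tip est [0.61667269 0.02545143 0.21737803]
top origin 198 111 scale 7.5 tip proj [226. 359.] axle [161. 261.]
scene origin 358 115 scale 7.5 tip proj [164. 310.] axle [239. 269.]
```

View pics/v10.png

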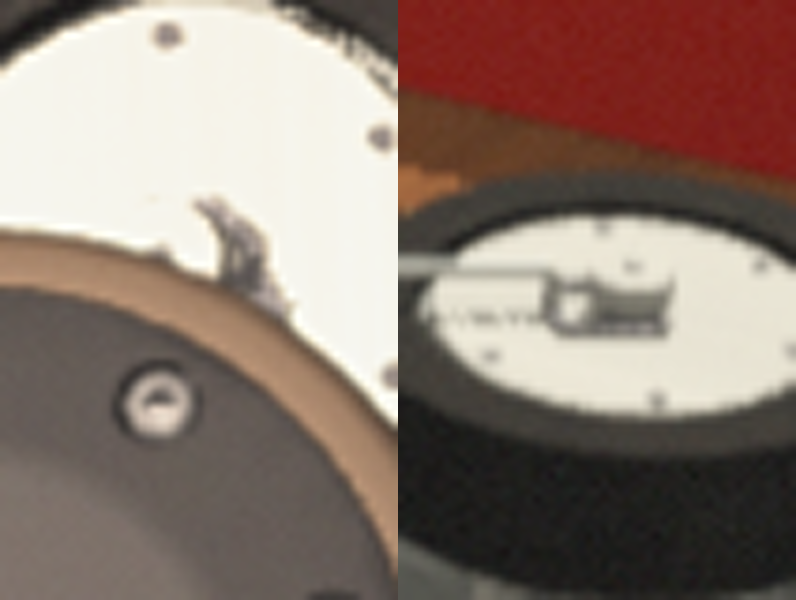

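The crop shows the hook riding on the bow (near (555,285)), so it slipped over. I'll lift, tilt the pick 6° nose-down so the tip undercuts the bow, and feel for the axle before re-entering.

Request:
move_arm(
  deltas=[
    [0,0,2,0,0,0],
    [0,0,6,0,0,0],
    [5.6,3.6,4.9,-1.07,1.69,0],
    [5.6,3.6,4.9,-1.07,1.69,0],
    [5.7,3.6,4.8,-1.07,1.69,0],
  ],
)

```text
t: 14.67
eef_pos: [0.5077, -0.0438, 0.4248]
ee_rot: [3.141, -0.108, -2.574]
force: [-0.2, 0.2, -0.9]
width: 0.0238
```

Request:
move_arm(
  deltas=[
    [0.8,0.5,0,0,0,0],
    [0.8,0.5,0,0,0,0],
    [0,0,0,0,0,0],
    [0,0,0,0,0,0],
    [0,0,0,0,0,0],
  ],
)

```text
t: 15.08
eef_pos: [0.5092, -0.0429, 0.4244]
ee_rot: [3.141, -0.105, -2.574]
force: [-0.6, -0.8, -1.4]
width: 0.0239
```

```bash
cat > tip.py <<'E'
from h import *
st=arm.get_state(); Rm=R.from_euler('xyz',st['ee_rot']).as_matrix(); h=np.array(st['eef_pos'])+Rm@[-.149,0,.1846]
u=np.array([-.8434,-.5373]); d=h[:2]-[.6351,.037]
print(st['t'],'tip along %.2f lat %.2f z %.2f'%(d@u*1e3,(d@[-u[1],u[0]])*1e3,h[2]*1e3),'F',st['force'].round(2),'M',st['moment'].round(3),'w',st['width'],'F.p',-(st['force'][:2]@u))
E
python3 tip.py
python3 - <<'E'
from h import *
arm.grab_frame('scene'); st=arm.get_state()
print('axle dot ref',proj('scene',[.635,.037,.232]))
for r in arm.masks_of('pick_mid','scene')[:1]:
  ys,xs=np.nonzero(r['pixels']); k=xs>xs.max()-4
  print(r['score'],xs.max(),[(x,ys[xs==x].min(),ys[xs==x].max()) for x in range(xs.max()-5,xs.max()+1)])
Rm=R.from_euler('xyz',st['ee_rot']).as_matrix(); 
for z in (.1846,.1721): print(proj('scene',np.array(st['eef_pos'])+Rm@[-.149,0,z]))
for r in arm.spot_point('ring','scene')[:1]+arm.spot_point('ring_slot','scene')[:1]+arm.spot_point('axle_end','scene')[:1]: print(r['score'],r['xy'])
E
```

```text
15.0833 tip along 20.20 lat -0.33 z 225.24 F [-0.62 -0.83 -1.36] M [ 0.188 -0.341  0.003] w 0.0239464582774718 F.p -0.9690496012137028
axle dot ref [389.40335709 150.32403136]
0.87 380 [(375, np.int64(146), np.int64(148)), (376, np.int64(147), np.int64(148)), (377, np.int64(147), np.int64(148)), (378, np.int64(147), np.int64(149)), (379, np.int64(147), np.int64(151)), (380, np.int64(148), np.int64(151))]
[380.37827652 152.77774042]
[381.38707799 147.96321656]
0.47 [389.1, 155.7]
0.63 [378.4, 155.1]
0.68 [389.1, 148.9]
```

Request:
move_arm(
  deltas=[
    [0.8,0.5,-1,0,0,0],
    [0.7,0.45,-1,0,0,0],
    [0.7,0.45,-0.5,0,0,0],
    [0,0,0,0,0,0],
    [0,0,0,0,0,0],
  ],
)

```text
t: 15.75
eef_pos: [0.512, -0.0412, 0.4219]
ee_rot: [3.141, -0.105, -2.574]
force: [0.2, 0.0, -1.2]
width: 0.0236
```

```bash
python3 tip.py
```

```text
15.75 tip along 17.01 lat -0.30 z 222.75 F [ 0.2   0.03 -1.15] M [ 0.272 -0.248  0.037] w 0.023575941679821296 F.p 0.1882177166461643
```

Request:
move_arm(
  deltas=[
    [0.34,0.22,0,0,0,0],
    [0.34,0.22,0,0,0,0],
    [0,0,0,0,0,0],
    [0,0,0,0,0,0],
    [0,0,0,0,0,0],
  ],
)

```text
t: 16.17
eef_pos: [0.5126, -0.0408, 0.4221]
ee_rot: [3.141, -0.105, -2.574]
force: [0.8, 0.4, -1.1]
width: 0.0238
```

```bash
python3 tip.py
```

```text
16.1667 tip along 16.23 lat -0.28 z 222.92 F [ 0.84  0.44 -1.1 ] M [ 0.241 -0.33   0.04 ] w 0.023769808802337596 F.p 0.9474796498353873
```

Request:
move_arm(
  deltas=[
    [0.34,0.22,0,0,0,0],
    [0.34,0.22,0,0,0,0],
    [0,0,0,0,0,0],
    [0,0,0,0,0,0],
    [0,0,0,0,0,0],
  ],
)

```text
t: 16.58
eef_pos: [0.5133, -0.0404, 0.4221]
ee_rot: [3.141, -0.105, -2.574]
force: [-0.1, 0.6, -1.3]
width: 0.0237
```

```bash
python3 tip.py
```

```text
16.5833 tip along 15.43 lat -0.30 z 222.89 F [-0.08  0.64 -1.26] M [ 0.221 -0.318  0.045] w 0.023710636064905585 F.p 0.27894431344370263
```

Request:
move_arm(
  deltas=[
    [0.34,0.22,0,0,0,0],
    [0.34,0.22,0,0,0,0],
    [0,0,0,0,0,0],
    [0,0,0,0,0,0],
    [0,0,0,0,0,0],
  ],
)

```text
t: 17.0
eef_pos: [0.514, -0.0399, 0.4221]
ee_rot: [3.141, -0.105, -2.574]
force: [0.4, 0.1, -1.7]
width: 0.0235
```

```bash
python3 tip.py
```

```text
17.0 tip along 14.62 lat -0.29 z 222.88 F [ 0.41  0.09 -1.72] M [ 0.214 -0.169 -0.002] w 0.023540171081882385 F.p 0.393296350578713
```

Request:
move_arm(
  deltas=[
    [0.34,0.22,0,0,0,0],
    [0.34,0.22,0,0,0,0],
    [0,0,0,0,0,0],
    [0,0,0,0,0,0],
    [0,0,0,0,0,0],
  ],
)

```text
t: 17.42
eef_pos: [0.5144, -0.0397, 0.4219]
ee_rot: [3.141, -0.106, -2.574]
force: [-2.9, -1.2, -0.2]
width: 0.0231
```

```bash
python3 tip.py
```

```text
17.4167 tip along 14.35 lat -0.31 z 222.64 F [-2.91 -1.19 -0.22] M [-0.486  0.766 -0.   ] w 0.023136396567113235 F.p -3.0949491430069336
```

Contact with the axle felt at 3 N. This shows the hook is about 1.7 mm farther out than estimated, which explains the first slip. I'll back off and go down.

Request:
move_arm(
  deltas=[
    [-0.7,-0.45,0,0,0,0],
    [-0.7,-0.45,0,0,0,0],
    [0,0,-1,0,0,0],
    [0,0,-1,0,0,0],
    [0,0,-0.5,0,0,0],
  ],
)

```text
t: 17.83
eef_pos: [0.5134, -0.0403, 0.4194]
ee_rot: [3.141, -0.104, -2.574]
force: [0.7, 0.3, -0.6]
width: 0.0233
```

```bash
python3 tip.py
```

```text
17.8333 tip along 15.19 lat -0.35 z 220.34 F [ 0.72  0.31 -0.56] M [ 0.2   -0.306 -0.032] w 0.023295689150436026 F.p 0.7755943576992553
```

Request:
move_arm(
  deltas=[
    [0,0,-0.5,0,0,0],
    [0,0,-0.5,0,0,0],
    [0,0,-0.5,0,0,0],
    [0,0,0,0,0,0],
    [0,0,0,0,0,0],
  ],
)

```text
t: 18.25
eef_pos: [0.5133, -0.0404, 0.4181]
ee_rot: [3.141, -0.105, -2.574]
force: [0.9, -0.3, -2.2]
width: 0.0232
```

```bash
python3 tip.py
```

```text
18.25 tip along 15.45 lat -0.30 z 218.89 F [ 0.95 -0.27 -2.16] M [ 0.288 -0.321 -0.031] w 0.0232026515445979 F.p 0.6534203000559133
```

Request:
move_arm(
  deltas=[
    [0,0,-0.5,0,0,0],
    [0,0,-0.5,0,0,0],
    [0,0,0,0,0,0],
    [0,0,0,0,0,0],
    [0,0,0,0,0,0],
  ],
)

```text
t: 18.67
eef_pos: [0.5132, -0.0404, 0.4171]
ee_rot: [3.141, -0.105, -2.574]
force: [-0.4, 0.5, -0.5]
width: 0.0235
```

```bash
python3 tip.py
```

```text
18.6667 tip along 15.50 lat -0.30 z 217.90 F [-0.44  0.47 -0.48] M [ 0.256 -0.26   0.027] w 0.023471708968754397 F.p -0.12257651732689531
```

Request:
move_arm(
  deltas=[
    [0,0,-0.5,0,0,0],
    [0,0,-0.5,0,0,0],
    [0,0,0,0,0,0],
    [0,0,0,0,0,0],
    [0,0,0,0,0,0],
  ],
)

```text
t: 19.08
eef_pos: [0.5133, -0.0404, 0.4161]
ee_rot: [3.141, -0.105, -2.574]
force: [0.4, 0.4, -1.1]
width: 0.0237
```

```bash
python3 tip.py
```

```text
19.0833 tip along 15.44 lat -0.30 z 216.94 F [ 0.43  0.41 -1.06] M [ 0.252 -0.294  0.032] w 0.0236527894159241 F.p 0.5876014642062661
```

Request:
move_arm(
  deltas=[
    [0,0,-0.5,0,0,0],
    [0,0,-0.5,0,0,0],
    [0,0,0,0,0,0],
    [0,0,0,0,0,0],
    [0,0,0,0,0,0],
  ],
)

```text
t: 19.5
eef_pos: [0.5132, -0.0404, 0.4151]
ee_rot: [3.141, -0.105, -2.574]
force: [-1.2, -1.3, 0.1]
width: 0.0235
```

```bash
python3 tip.py
```

```text
19.5 tip along 15.48 lat -0.27 z 215.99 F [-1.23 -1.29  0.11] M [ 0.162 -0.141  0.082] w 0.023482773110661694 F.p -1.730854649520758
```

Request:
move_arm(
  deltas=[
    [0,0,-0.4,0,0,0],
    [0,0,-0.4,0,0,0],
    [0,0,0,0,0,0],
    [0,0,0,0,0,0],
    [0,0,0,0,0,0],
  ],
)

```text
t: 19.92
eef_pos: [0.5132, -0.0405, 0.4143]
ee_rot: [3.141, -0.105, -2.574]
force: [-1.2, -0.7, 1.7]
width: 0.0234
```

```bash
python3 tip.py
```

```text
19.9167 tip along 15.54 lat -0.23 z 215.17 F [-1.23 -0.72  1.72] M [ 0.027  0.067 -0.016] w 0.023395993409546387 F.p -1.4234345293467934
```

Request:
move_arm(
  deltas=[
    [-0.34,-0.22,0,0,0,0],
    [-0.25,-0.16,0,0,0,0],
    [0,0,0,0,0,0],
    [0,0,0,0,0,0],
    [0,0,0,0,0,0],
  ],
)

```text
t: 20.33
eef_pos: [0.5128, -0.0407, 0.4143]
ee_rot: [3.141, -0.104, -2.574]
force: [0.5, 0.8, 1.4]
width: 0.0237
```

```bash
python3 tip.py
```

```text
20.3333 tip along 15.82 lat -0.28 z 215.26 F [0.46 0.83 1.44] M [ 0.584 -0.721  0.023] w 0.023694069503613323 F.p 0.836201530446273
```

Request:
move_arm(
  deltas=[
    [0,0,-0.4,0,0,0],
    [0,0,-0.3,0,0,0],
    [0,0,0,0,0,0],
    [0,0,0,0,0,0],
    [0,0,0,0,0,0],
  ],
)

```text
t: 20.75
eef_pos: [0.5128, -0.0407, 0.4137]
ee_rot: [3.141, -0.104, -2.574]
force: [0.6, 0.5, 2.1]
width: 0.0235
```

```bash
python3 tip.py
```

```text
20.75 tip along 15.93 lat -0.23 z 214.61 F [0.64 0.54 2.13] M [ 0.613 -0.838  0.021] w 0.02350132133694956 F.p 0.8292515705203508
```

Request:
move_arm(
  deltas=[
    [-0.42,-0.27,-0.3,0,0,0],
    [-0.42,-0.27,0,0,0,0],
    [-0.42,-0.27,0,0,0,0],
    [-0.42,-0.27,0,0,0,0],
    [0,0,0,0,0,0],
  ],
)

```text
t: 21.17
eef_pos: [0.5111, -0.0418, 0.4134]
ee_rot: [3.141, -0.104, -2.574]
force: [3.4, 1.4, 2.2]
width: 0.0236
```

```bash
python3 tip.py
```

```text
21.1667 tip along 17.85 lat -0.26 z 214.34 F [3.41 1.45 2.24] M [ 1.015 -1.523 -0.03 ] w 0.023603552844940277 F.p 3.6495574730463813
```

Request:
move_arm(
  deltas=[
    [-0.42,-0.27,0,0,0,0],
    [-0.42,-0.27,0,0,0,0],
    [-0.42,-0.27,0,0,0,0],
    [0,0,0,0,0,0],
    [0,0,0,0,0,0],
  ],
)

```text
t: 21.58
eef_pos: [0.5103, -0.0423, 0.4135]
ee_rot: [-3.142, -0.102, -2.574]
force: [5.1, 3.9, 2.0]
width: 0.0237
```

```bash
python3 tip.py
```

```text
21.5833 tip along 18.48 lat -0.21 z 214.62 F [5.06 3.92 1.99] M [ 1.635 -2.492 -0.026] w 0.023735975082116556 F.p 6.379871227367157
```

Request:
move_arm(
  deltas=[
    [-0.42,-0.27,0,0,0,0],
    [-0.42,-0.27,0,0,0,0],
    [-0.42,-0.27,0,0,0,0],
    [0,0,0,0,0,0],
    [0,0,0,0,0,0],
  ],
)

```text
t: 22.0
eef_pos: [0.5097, -0.0427, 0.4137]
ee_rot: [-3.141, -0.1, -2.574]
force: [7.7, 4.5, 0.2]
width: 0.0236
```

```bash
python3 tip.py
```

```text
22.0 tip along 18.87 lat -0.18 z 215.07 F [7.73 4.54 0.16] M [ 2.216 -3.461 -0.01 ] w 0.023604842898892583 F.p 8.958340799596895
```

Request:
move_arm(
  deltas=[
    [-0.42,-0.27,0,0,0,0],
    [-0.42,-0.27,0,0,0,0],
    [-0.42,-0.27,0,0,0,0],
    [0,0,0,0,0,0],
    [0,0,0,0,0,0],
  ],
)

```text
t: 22.42
eef_pos: [0.5089, -0.0432, 0.4137]
ee_rot: [-3.141, -0.099, -2.573]
force: [10.4, 7.3, 0.4]
width: 0.0234
```

```bash
python3 tip.py
```

```text
22.4167 tip along 19.51 lat -0.21 z 215.34 F [10.41  7.33  0.41] M [ 2.782 -4.207  0.041] w 0.02342792209617877 F.p 12.718597662725527
```

Request:
move_arm(
  deltas=[
    [-0.42,-0.27,-0.3,0,0,0],
    [-0.42,-0.27,-0.3,0,0,0],
    [-0.42,-0.27,-0.2,0,0,0],
    [0,0,0,0,0,0],
    [0,0,0,0,0,0],
  ],
)

```text
t: 22.83
eef_pos: [0.5079, -0.0438, 0.4132]
ee_rot: [-3.141, -0.098, -2.573]
force: [10.5, 7.8, -0.9]
width: 0.0232
```

```bash
python3 tip.py
```

```text
22.8333 tip along 20.40 lat -0.12 z 214.95 F [10.49  7.8  -0.86] M [ 2.99  -4.628 -0.   ] w 0.02321633792820073 F.p 13.03530024423905
```

Request:
move_arm(
  deltas=[
    [-0.42,-0.27,0,0,0,0],
    [-0.42,-0.27,0,0,0,0],
    [-0.42,-0.27,0,0,0,0],
    [0,0,0,0,0,0],
    [0,0,0,0,0,0],
  ],
)

```text
t: 23.25
eef_pos: [0.5069, -0.0445, 0.4133]
ee_rot: [-3.141, -0.097, -2.573]
force: [12.6, 7.6, -1.3]
width: 0.0236
```

```bash
python3 tip.py
```

```text
23.25 tip along 21.45 lat -0.12 z 215.11 F [12.6   7.56 -1.29] M [ 3.306 -5.008  0.016] w 0.023564709109161367 F.p 14.688096586282839
```

Request:
move_arm(
  deltas=[
    [-0.42,-0.27,-0.1,0,0,0],
    [-0.42,-0.27,0,0,0,0],
    [-0.42,-0.27,-0.1,0,0,0],
    [-0.42,-0.27,0,0,0,0],
    [0,0,0,0,0,0],
  ],
)

```text
t: 23.67
eef_pos: [0.5052, -0.0456, 0.4131]
ee_rot: [-3.14, -0.097, -2.573]
force: [11.7, 7.2, -1.2]
width: 0.0234
```

```bash
python3 tip.py
```

```text
23.6667 tip along 23.46 lat -0.09 z 214.97 F [11.68  7.23 -1.2 ] M [ 3.237 -4.829  0.012] w 0.023374418993232744 F.p 13.73700508922884
```

Request:
move_arm(
  deltas=[
    [-0.42,-0.27,0,0,0,0],
    [-0.42,-0.27,0,0,0,0],
    [-0.42,-0.27,0,0,0,0],
    [0,0,0,0,0,0],
    [0,0,0,0,0,0],
  ],
)

```text
t: 24.08
eef_pos: [0.5029, -0.0471, 0.4128]
ee_rot: [-3.141, -0.101, -2.573]
force: [7.1, 4.5, 1.0]
width: 0.0231
```

```bash
python3 tip.py
```

```text
24.0833 tip along 26.93 lat -0.14 z 214.19 F [7.14 4.5  1.04] M [ 2.149 -3.113  0.025] w 0.02308350465746575 F.p 8.440379138872796
```

Force is falling past its peak of about 15 N, so the ring is snapping out of its groove. I'll keep drawing slowly.

Request:
move_arm(
  deltas=[
    [-0.42,-0.27,0.2,0,0,0],
    [-0.42,-0.27,0.2,0,0,0],
    [-0.42,-0.27,0,0,0,0],
    [0,0,0,0,0,0],
    [0,0,0,0,0,0],
  ],
)

```text
t: 24.5
eef_pos: [0.5003, -0.0488, 0.4127]
ee_rot: [3.141, -0.105, -2.574]
force: [1.3, 0.7, 4.2]
width: 0.0236
```

```bash
python3 tip.py
python3 - <<'E'
from h import *
arm.grab_frame('scene')
for t in('ring','ring_slot','axle_end'):
  for r in arm.spot_point(t,'scene')[:1]: print(t,r['score'],r['xy'],at_z('scene',r['xy'],.217 if t!='axle_end' else .232))
for d in (0,.01,.02): print(d,proj('scene',np.array([.6351,.037,.217])+d*np.array([-.8434,-.5373,0])))
E
```

```text
24.5 tip along 30.96 lat -0.20 z 213.52 F [1.26 0.74 4.18] M [ 0.895 -1.281  0.007] w 0.023636265100782476 F.p 1.4546329503249407
ring_slot 0.43 [371.9, 155.6] [0.60132868 0.01772439 0.217     ]
axle_end 0.58 [392.3, 147.8] [0.63521721 0.05165416 0.232     ]
0 [388.84476153 156.10398589]
0.01 [384.49662048 156.07748679]
0.02 [380.1501361  156.05092372]
```

Request:
move_arm(
  deltas=[
    [-0.84,-0.54,0,0,0,0],
    [-0.84,-0.54,0,0,0,0],
    [-0.84,-0.54,0,0,0,0],
    [-0.84,-0.54,0,0,0,0],
    [0,0,0,0,0,0],
  ],
)

```text
t: 25.12
eef_pos: [0.4969, -0.0509, 0.4127]
ee_rot: [3.141, -0.105, -2.574]
force: [1.8, 0.4, 3.3]
width: 0.0235
```

```bash
python3 tip.py
```

```text
25.1167 tip along 35.03 lat -0.24 z 213.45 F [1.83 0.44 3.32] M [ 0.808 -1.22  -0.063] w 0.023519802572889697 F.p 1.7794047754559876
```

Request:
move_arm(
  deltas=[
    [-0.84,-0.54,0.3,0,0,0],
    [-0.84,-0.54,0.2,0,0,0],
    [-0.84,-0.54,0,0,0,0],
    [-0.84,-0.54,0,0,0,0],
    [-0.84,-0.54,0,0,0,0],
  ],
)

```text
t: 25.53
eef_pos: [0.4928, -0.0535, 0.4131]
ee_rot: [3.141, -0.105, -2.574]
force: [2.3, 2.7, 3.2]
width: 0.0234
```

Request:
move_arm(
  deltas=[
    [-0.84,-0.54,0,0,0,0],
    [-0.84,-0.54,0,0,0,0],
    [-0.84,-0.54,0,0,0,0],
    [-0.84,-0.54,0,0,0,0],
    [0,0,0,0,0,0],
  ],
)

```text
t: 25.95
eef_pos: [0.4892, -0.0558, 0.4131]
ee_rot: [3.141, -0.105, -2.574]
force: [2.0, 2.2, 3.3]
width: 0.0234
```

```bash
python3 tip.py
python3 - <<'E'
from h import *
arm.grab_frame('scene')
for t in('ring','ring_slot','axle_end'):
  for r in arm.spot_point(t,'scene')[:1]: print(t,r['score'],r['xy'],at_z('scene',r['xy'],.217 if t!='axle_end' else .232))
for r in arm.masks_of('ring','scene')[:1]:
  ys,xs=np.nonzero(r['pixels']);print(r['score'],xs.min(),xs.max(),ys.min(),ys.max())
for d in (0,-.013,.0129,.05,.06): print(d,proj('scene',np.array([.6351,.037,.217])+d*np.array([-.8434,-.5373,0])))
E
```

```text
25.95 tip along 44.18 lat -0.22 z 213.89 F [2.01 2.16 3.27] M [ 0.687 -1.012  0.009] w 0.02338664530983124 F.p 2.856636019222054
ring 0.43 [378.9, 157.5] [0.61893053 0.01861125 0.217     ]
ring_slot 0.48 [369.1, 156.9] [0.59881421 0.00878028 0.217     ]
axle_end 0.49 [388.4, 149.4] [0.63112281 0.03974274 0.232     ]
0.55 366 382 150 160
0 [388.84476153 156.10398589]
-0.013 [394.4998554  156.13833922]
0.0129 [383.23597036 156.06979008]
0.05 [367.12041813 155.97085018]
0.06 [362.78035577 155.94403069]
```

Request:
move_arm(
  deltas=[
    [-0.84,-0.54,0,0,0,0],
    [-0.84,-0.54,0,0,0,0],
    [-0.84,-0.54,0,0,0,0],
    [0.6,0.4,0,0,0,0],
    [0,0,1.5,0,0,0],
  ],
)

```text
t: 26.62
eef_pos: [0.4873, -0.057, 0.4143]
ee_rot: [3.141, -0.106, -2.574]
force: [0.5, -0.1, 2.7]
width: 0.0236
```

Request:
move_arm(
  deltas=[
    [0.3,0.2,3,0,0,0],
    [0,0,5,0,0,0],
    [0,0,10,0,0,0],
    [0,0,15,0,0,0],
    [0,0,20,0,0,0],
  ],
)

```text
t: 27.03
eef_pos: [0.4874, -0.0567, 0.4676]
ee_rot: [3.14, -0.108, -2.574]
force: [0.4, -0.1, -1.1]
width: 0.0232
```

```bash
python3 tip.py
python3 - <<'E'
from h import *
st=arm.get_state(); print(st['eef_pos'],np.degrees(st['ee_rot']))
a=arm.grab_frame('scene'); b=arm.grab_frame('top'); cv2.imwrite('pics/x_scene.png',a[:,:,::-1]);cv2.imwrite('pics/x_top.png',b[:,:,::-1])
for n in ('scene','top'):
 for t in('ring','ring_slot'):
  for r in arm.spot_point(t,n)[:1]: print(n,t,r['score'],r['xy'],at_z(n,r['xy'],.217))
 for r in arm.masks_of('ring',n)[:1]:
  ys,xs=np.nonzero(r['pixels']);print(r['score'],xs.min(),xs.max(),ys.min(),ys.max(),at_z(n,r['xy'],.22))
E
```

```text
27.0333 tip along 46.60 lat -0.65 z 268.01 F [ 0.44 -0.09 -1.13] M [ 0.205 -0.429  0.024] w 0.023238935917414168 F.p 0.32094275085271484
[ 0.48744872 -0.05671571  0.46756821] [ 179.90435064   -6.17422909 -147.47943393]
scene ring 0.58 [376.2, 156.3] [0.61115874 0.0202236  0.217     ]
scene ring_slot 0.66 [368.3, 155.3] [0.59370099 0.01442355 0.217     ]
0.62 371 379 152 158 [0.61858339 0.00103976 0.22      ]
```

Request:
move_arm(
  deltas=[
    [10,1,3,1.6,-2.53,0],
    [18,1,0,1.6,-2.53,0],
    [18,1,0,0,0,-2.5],
    [18,1,0,0,0,-2.5],
    [18,1,0,0,0,-2.5],
  ],
)

```text
t: 27.85
eef_pos: [0.5705, -0.0517, 0.4702]
ee_rot: [3.141, -0.001, -2.707]
force: [0.3, -0.2, -0.7]
width: 0.0239
```

Request:
move_arm(
  deltas=[
    [18,1,0,0,0,-2.5],
    [18,1,0,0,0,-2.5],
    [18,0,0,0,0,-2.5],
    [18,0,0,0,0,-2.5],
    [18,0,0,0,0,-2],
  ],
)

```text
t: 28.27
eef_pos: [0.6608, -0.0496, 0.4696]
ee_rot: [3.142, -0.002, -2.917]
force: [0.1, 0.1, -0.8]
width: 0.0238
```

Request:
move_arm(
  deltas=[
    [0,0,0,0,0,0],
    [0,0,0,0,0,0],
    [0,0,0,0,0,0],
    [0,0,0,0,0,0],
    [0,0,0,0,0,0],
  ],
)

```text
t: 28.68
eef_pos: [0.6593, -0.0497, 0.4711]
ee_rot: [-3.142, 0.0, -2.914]
force: [-0.3, 0.7, -1.1]
width: 0.0237
```

Run:
```python
from h import *
st=arm.get_state(); print(st['t'],st['eef_pos'],np.degrees(st['ee_rot']),st['force'])
w=arm.grab_frame('wrist');st=arm.get_state(); b=arm.grab_frame('top')
p=proj('wrist',[.62,.025,.22],st); print(p, 'axle',proj('wrist',[.635,.037,.232],st))
for t,z in {'ring':.217,'ring_slot':.217,'axle_end':.232}.items():
  for n in('wrist',):
    for r in arm.spot_point(t,n)[:1]:
      P=at_z(n,r['xy'],z,st); print(n,t,round(r['score'],2),np.round(r['xy'],1),P.round(4),'along',(P[:2]-[.6351,.037])@[-.8434,-.5373])
for r in arm.masks_of('ring','wrist')[:1]:
  ys,xs=np.nonzero(r['pixels']); P=np.array([at_z('wrist',q,.22,st)[:2] for q in zip(xs,ys)])-[.6351,.037]
  print(r['score'],len(xs),'along range',(P@[-.8434,-.5373]).min(),(P@[-.8434,-.5373]).max(),'r min/max',np.linalg.norm(P,axis=1).min(),np.linalg.norm(P,axis=1).max())
x,y=np.clip(p.astype(int),60,None)
cv2.imwrite('pics/v12.png',cv2.resize(w[max(y-50,0):y+70,x-80:x+80,::-1],(800,600),interpolation=cv2.INTER_CUBIC))
```

```text
28.6833 [ 0.65930594 -0.04968249  0.47105329] [-1.79998177e+02  3.66768856e-03 -1.66954565e+02] [-0.27163156  0.6918932  -1.06181491]
[418.07860295 181.22473174] axle [430.24886621 204.68188252]
wrist ring 0.84 [416.2 167.2] [0.609  0.0205 0.217 ] along 0.03088461397705723
wrist ring_slot 0.78 [411.1 149. ] [0.595  0.0112 0.217 ] along 0.047669426847355985
wrist axle_end 0.97 [430.7 203.1] [0.6336 0.0369 0.232 ] along 0.0013524621229316237
0.81 809 along range 0.017970153442047627 0.05629520930690963 r min/max 0.0204858854473958 0.0566835781870606
```

View pics/v12.png

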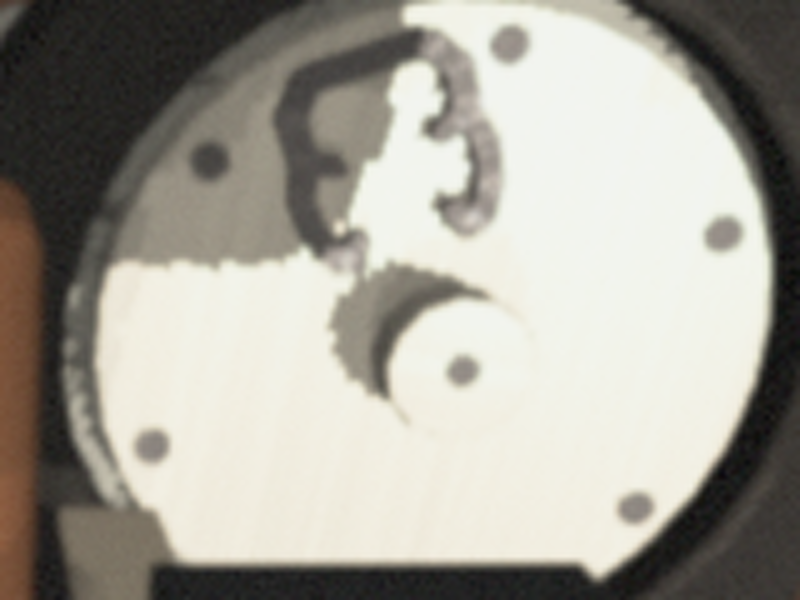

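The picture shows the ring lying whole on the cover, with its legs at crop px (345,250) and (465,215) clear of the axle at (462,370). Its bow is inside the cover's edge. I'll take the pick back to the mat.

Request:
move_arm(
  deltas=[
    [-12,-12,0,0,0,0],
    [-22,-22,0,0,0,-1.5],
    [-22,-22,0,0,0,-1.5],
    [-22,-22,0,0,0,-1.5],
    [-22,-22,0,0,0,-1.5],
  ],
)

```text
t: 29.4
eef_pos: [0.5588, -0.1503, 0.4707]
ee_rot: [-3.141, -0.0, -3.02]
force: [-0.2, -1.0, -0.9]
width: 0.0236
```

Request:
move_arm(
  deltas=[
    [-22,-22,0,0,0,-1.5],
    [-22,-22,0,0,0,-1.5],
    [-22,-22,0,0,0,-1.5],
    [-22,-22,-15,0,0,-1.5],
    [-22,-22,-25,0,0,-2],
  ],
)

```text
t: 29.82
eef_pos: [0.4492, -0.2607, 0.4332]
ee_rot: [-3.14, 0.006, 3.124]
force: [1.1, -0.8, -2.0]
width: 0.0237
```

Request:
move_arm(
  deltas=[
    [-1,-3,-30,0,0,0],
    [0,0,-35,0,0,0],
    [0,0,-35,0,0,0],
    [0,0,-30,0,0,0],
    [0,0,-20,0,0,0],
  ],
)

```text
t: 30.23
eef_pos: [0.4478, -0.2626, 0.2781]
ee_rot: [3.141, -0.003, 3.124]
force: [-1.0, -1.2, -1.2]
width: 0.0238
```

Request:
move_arm(
  deltas=[
    [0,0,-25,0,0,0],
    [0,0,-20,0,0,0],
    [0,0,-15,0,0,0],
    [0,0,-10,0,0,0],
    [0,0,-5,0,0,0],
  ],
)

```text
t: 30.65
eef_pos: [0.4487, -0.2626, 0.2045]
ee_rot: [3.141, -0.002, 3.125]
force: [-0.1, 0.2, -1.9]
width: 0.0233
```

```bash
python3 -c "
from h import *
st=arm.get_state(); print(st['t'],st['eef_pos'],np.degrees(st['ee_rot']),st['force'],st['moment'])"
```

```text
30.65 [ 0.44873022 -0.2626189   0.20453261] [ 1.79990776e+02 -1.02474896e-01  1.79021414e+02] [-0.13622851  0.15710882 -1.85527514] [-0.06010549 -0.03854822  0.01031434]
```

Down to near contact, gently.

Request:
move_arm(
  deltas=[
    [0,0,-5,0,0,0],
    [0,0,-4,0,0,0],
    [0,0,-3,0,0,0],
    [0,0,-2,0,0,0],
    [0,0,-1,0,0,0],
  ],
)

```text
t: 31.07
eef_pos: [0.449, -0.2627, 0.1909]
ee_rot: [-3.141, 0.0, 3.124]
force: [0.2, -0.4, -2.1]
width: 0.0237
```

Request:
move_arm(
  deltas=[
    [0,0,-0.5,0,0,0],
    [0,0,-0.5,0,0,0],
    [0,0,0,0,0,0],
    [0,0,0,0,0,0],
    [0,0,0,0,0,0],
  ],
)

```text
t: 31.48
eef_pos: [0.449, -0.2627, 0.1898]
ee_rot: [-3.142, -0.0, 3.124]
force: [1.0, -0.5, -1.0]
width: 0.0238
```

Request:
move_arm(
  deltas=[
    [0,0,-0.5,0,0,0],
    [0,0,-0.4,0,0,0],
    [0,0,0,0,0,0],
    [0,0,0,0,0,0],
    [0,0,0,0,0,0],
  ],
  squeeze=10,
)

```text
t: 31.9
eef_pos: [0.4489, -0.2626, 0.1887]
ee_rot: [-3.142, -0.0, 3.124]
force: [-0.5, 0.0, -0.6]
width: 0.0239
```

Request:
move_arm(
  deltas=[
    [0,0,0,0,0,0],
    [0,0,0,0,0,0],
    [0,0,0,0,0,0],
    [0,0,0,0,0,0],
    [0,0,0,0,0,0],
  ],
  claw=122,
)

```text
t: 32.32
eef_pos: [0.449, -0.2627, 0.1888]
ee_rot: [-3.141, -0.0, 3.124]
force: [-0.4, 0.1, 0.3]
width: 0.0451
```

Request:
move_arm(
  deltas=[
    [0,0,0,0,0,0],
    [0,0,5,0,0,0],
    [0,0,15,0,0,0],
    [0,0,30,0,0,0],
    [0,0,35,0,0,0],
  ],
)

```text
t: 32.73
eef_pos: [0.4481, -0.2625, 0.2735]
ee_rot: [3.141, -0.004, 3.124]
force: [1.1, 0.1, 0.3]
width: 0.0459
```

Request:
move_arm(
  deltas=[
    [0,-15,35,0,0,0],
    [0,-30,25,0,0,0],
    [0,-35,20,0,0,0],
    [0,-35,0,0,0,0],
    [0,-35,0,0,0,0],
  ],
)

```text
t: 33.15
eef_pos: [0.449, -0.4141, 0.3566]
ee_rot: [-3.14, 0.004, 3.125]
force: [1.4, 0.3, -0.9]
width: 0.0458
```

Run:
```python
from h import *
st=arm.get_state(); print(st['t'],st['eef_pos'],st['force'],st['width'])
for n in('scene','top','wrist'):
  arm.grab_frame(n); st=arm.get_state()
  for t,z in (('pick_mid',.016),('mat',0),('ring',.217),('axle_end',.232)):
    for r in arm.spot_point(t,n)[:1]: print(n,t,round(r['score'],2),np.round(r['xy'],1),at_z(n,r['xy'],z,st).round(4))
  for r in arm.masks_of('pick_mid',n)[:1]:
    ys,xs=np.nonzero(r['pixels']); P=np.array([at_z(n,q,.016,st)[:2] for q in zip(xs,ys)])
    c=P.mean(0);u,s,v=np.linalg.svd(P-c,full_matrices=False); d=v[0]*np.sign(v[0][0]); k=(P-c)@d
    print(n,'pick ends',c+d*k.min(),c+d*k.max(),len(xs))
```

```text
33.15 [ 0.4489693  -0.41412938  0.35655282] [ 1.42581339  0.31574598 -0.91121978] 0.04575740742378867
scene pick_mid 0.82 [248.2 264.5] [ 0.4457 -0.2646  0.016 ]
scene mat 0.58 [253.6 291.5] [ 0.4997 -0.311   0.    ]
scene ring 0.55 [378.  158.1] [0.6185 0.015  0.217 ]
scene axle_end 0.62 [388.9 153.1] [0.6398 0.0245 0.232 ]
scene pick ends [ 0.38798902 -0.2581033 ] [ 0.59994559 -0.26712812] 685
top axle_end 0.76 [221.1 142.4] [0.6397 0.0337 0.232 ]
wrist pick_mid 0.69 [447.2 175. ] [ 0.4456 -0.2658  0.016 ]
wrist mat 0.58 [402.1 217.5] [ 0.5058 -0.311   0.    ]
wrist pick ends [ 0.39900908 -0.26102639] [ 0.53409741 -0.26264294] 2335
```

```bash
python3 -c "
from station import arm
print(arm.job_done())"
```

```text
the job is handed in; nothing more can be done
None
```

The ring is off its groove and lying on the bearing cover clear of the axle. The pick is back on the mat where it started, and the job was handed in at about 33.5 s.

- **First pull:** it failed at about 7 N because the hook sat about 1.7 mm too far out and rode up onto the bow. I lifted it and tilted the pick 6° nose-down. I then felt for the axle with about 3 N before re-entering the slot.
- **Second pull:** the force peaked at about 15 N, the ring snapped off, and I drew it about 30 mm out. Readings with the hook on the cover were about 5 N up.
- **Ring, last check:** a close wrist-camera picture showed it whole, its mouth about 5 mm clear of the axle and its bow inside the cover's edge. That picture was taken before the pick was laid down; after that only the scene network still reported the ring.
- **Pick, last check:** the scene and wrist networks both put its middle at about (0.446, −0.265), as at the start. I had no pictures left to confirm this by eye, and the top camera's network did not report the pick or the ring.

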